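Clear the palette: sweep the oil-stick stubs into the scrap tray and slide it home

ROBOT

A 6-joint arm with a two-finger parallel gripper is mounted at the origin on the work surface. World frame = base frame: x ahead of the robot, y to its left, z up, the work surface at z = 0. Lengths are in mm, angles in rad, forces in N, time in s.
With the tool pointing down it reaches from about 375 to 975 mm from the base axis. Payload 3.8 kg.
Tool frame: the origin (TCP) lies between the finger pads; the fingertips stand 14 mm ahead of it and the grasp point (between the pads) lies 5 mm behind it; z points along the fingers, y is the line along which they close (so a half turn about z gives the same grasp; the last joint's range is limited). The gripper opens to 88 mm and grips with 3 to 60 N. Pads are 18 mm wide; open, the fingers measure 123 mm over their backs; the gripper's body (75 mm by 187 mm) begins 45 mm behind the grasp point.
Start: joints at [1.251, 0.264, 1.604, -0, 1.274, -0.037], TCP at [188.354, 648.183, 252.706] pointing down, gripper open.
Joint ranges: [-2.63, 2.63], [-0.94, 2.18], [0.31, 2.57], [-1.31, 4.45], [0, 2.66], [-2.55, 2.55]. Speed limits (rad/s): [2.57, 2.57, 3.14, 3.14, 3.14, 3.14].

INTERFACE

Orientations are given as [roll, pitch, yaw] about the fixed x, y, z axes, in that order (R = Rz(yaw) Ry(pitch) Rx(roll)).
In Python, from cell import get_obs, optics, sign_off, spot_in, cut_out, place_of gives the robot as it stands. The module is installed in compiled form; this text tells all that it offers.
- The arm moves only by the tool step_arm, never from a script. Its argument "series" is a list that holds one entry, the list of rows, each a list of 7 numbers: the turn, a rotation vector about the world's x, y, z in rad, then the shift along the world's x, y, z in cm, then the closure, from 0 (fully open) to 1 (shut). In form: [[[rx, ry, rz, x, y, z, grip], ...]]. A call has 1 to 10 rows; each row is the pose to reach, as a shift and turn from the pose commanded when the call began; what a row does not reach only later rows make up. A row lasts 1/12 s, in which the tool goes at most 41.7 mm and 7.16 degrees, less where a joint would pass 70% of its speed; a pose out of reach is approached as far as the arm can. A call with a gripper value outside its range is refused whole. The fingers move at their own pace and stop on an object; "force" is the grip in N (left out, the last holds). Time passes only in rows, so rows that repeat a pose let the fingers close. It gives the time, the measured TCP pose, the force, the opening and the grip force at its end, in the units of the state.
- get_obs(): the state, without advancing time (a new reading comes with each control period).
- optics.snapshot(name): name is "side" or "top" or "wrist"; returns (picture, depth): 480x640x3 uint8, red, green, blue; 480x640 float32, mm along the optical axis (not along the pixel's ray), 0 where there is no reading.
- optics.camera_params(name): a dict with "fx", "fy", "cx", "cy" (pixels), "D" ([k1, k2, p1, p2, k3] as OpenCV has them; the pictures are not rectified), "position" and "orientation" of the camera in the world. Camera axes: x right, y up, looking along -z (the intrinsics and any distortion apply to the point x, -y, -z); pixel columns grow to the right and rows downward; lengths in mm; the calibration is good to about 2 mm. A picture is of the moment at which its call begins: read the wrist's pose just before it. camera_params takes no time and is no camera call; for the wrist camera it gives the pose at the moment of the call.
- sign_off(): hands the job in; it is judged then, once.
Trained networks look in the newest picture that a camera, given by its name, has taken for a name from the list of things; names that differ only in an ending like _2 or _b are one class to them, and where a whole thing is asked for, a point or a joint stands for the part that bears it (a point fixed in the world has none). Each returns a list of dicts, best first, with "p" (0 to 1); they miss things now and then, are a little off and sometimes report something else, mostly with a low value. They report only what shows in the picture. A call takes as long as a camera call. They do not tell look-alikes from the thing itself.
- spot_in(camera, name): "xy" ([column, row] in pixels, amid what is visible of it).
- cut_out(camera, name): "pixels" (480x640 bool, what is visible of it) and "xy" ([column, row] in pixels, amid what is visible of it).
- place_of(camera, name): "xy" ([column, row] in pixels: a listed point, or the origin of a listed thing).
The state is a dict: "time": time; "joint_positions": joint angles; "dq": joint speeds; "joint_torque": joint torques, N m; "position": TCP position; "tcp_rot": TCP orientation; "contact_force": force on the tool from outside, world axes, zero at the start; "torque": the same for the moment, N m; "gripper_width": finger opening in mm; "gripper_force": force on a finger pad.
Only numpy, scipy, OpenCV 4.12 (cv2) and the standard library are available. Lean on these libraries where they do the work, as an engineer would, in place of code of your own. Each camera call takes 0.05 s, during which the arm holds its last target. There are 200 camera calls.

TASK

Clear up the palette at the end of the day: lay each whole oil stick flat in the shallow green tin, draw the scrap tray about 12 cm out from under the palette, and only then take the bench brush and sweep every stub over the palette's open edge into the tray; the stubs are sticky, so never touch them with the gripper. Finish with the tray slid fully home under the palette with the stubs in it and the brush standing on its bristles on its cork mat; don't tip the tray, and leave the mug, bottle and jar where they are.

Things in the scene. Friction and masses are not known exactly. Their poses are not given: they have to be found in the camera images.
- stand: fixed palette stand, dark wood with a white top, 340 (its x) x 240 (its y) x 75 mm; origin on the table under its centre, z up. Palette surface at z = 75 mm, with a rim 12 mm high along both sides (inner faces at y = +-100 mm) and the rear (inner face at x = +158 mm). The edge at x = -170 mm has no rim: pieces can be swept over it
- open_edge (a point): middle of the stand's open edge, on the palette surface (x = -170, y = 0, z = 75 mm in the stand's frame)
- bay_end (a point): middle of the foot of the end wall of the bay under the palette (x = +158, y = 0, z = 0 in the stand's frame). The bay is open at -x, 216 mm wide and 60 mm high, and holds the scrap tray, which slides on the table
- tray: loose dark sheet-metal scrap tray, open on top, 340 (its x) x 210 (its y) x 50 mm, walls 3 to 4 mm, floor 3 mm, about 0.5 kg; origin under its centre; axes along the stand's, 3 mm side play in the bay. Home, against the bay's end, its origin is at stand x = -12 mm and its front 12 mm out past the open edge; it starts up to 35 mm out. Drawn out 120 mm: x = -132 mm. Slides with 2 to 6 N
- tray_knob (a point): centre of the brass knob on the middle of the tray's front, a round knob 26 mm in diameter and 18 mm long, axis along the tray's x, 30 mm out from the front, 30 mm above the table; may be gripped from above across the tray's y
- brush: bench brush, loose, about 0.16 kg, standing on its bristles; origin at the centre of the underside of the bristles, z up, x across it and y along it. Dark stiff bristle block 36 x 90 mm and 30 mm high, wooden stock 40 x 94 mm from 30 to 50 mm, grip ridge 26 (x) x 66 (y) mm from 50 to 84 mm: grip it from above across x. The bristles do not bend
- mat: fixed cork mat where the brush lives, 90 (its x) x 150 (its y) x 4 mm; origin under its centre
- tin: fixed shallow green tin, 140 (its x) x 200 (its y) x 20 mm, walls and floor 3 mm; origin under its centre. Four sticks fit flat in it, two by two, along its y
- stick1: whole oil stick, a round stick 85 mm long and 22 mm in diameter in a white card sleeve with blue band and blue tip, 50 g; origin at its middle, x along the stick. Lies on the rear of the palette at the start, free to roll. None if absent
- stick2: whole oil stick, a round stick 85 mm long and 22 mm in diameter in a white card sleeve with orange band and orange tip, 50 g; origin at its middle, x along the stick. Lies on the rear of the palette at the start, free to roll. None if absent
- stick3: whole oil stick, a round stick 85 mm long and 22 mm in diameter in a white card sleeve with green band and green tip, 50 g; origin at its middle, x along the stick. Lies on the rear of the palette at the start, free to roll. None if absent
- stick4: whole oil stick, a round stick 85 mm long and 22 mm in diameter in a white card sleeve with violet band and violet tip, 50 g; origin at its middle, x along the stick. Lies on the rear of the palette at the start, free to roll. None if absent
- stub1: bare red stub of oil stick, a worn block 28 x 24 x 24 mm with rounded edges, 30 g, sticky; origin at its middle, x along its 28 mm side. Lies on the palette at the start. None if absent
- stub2: bare ochre stub of oil stick, a worn block 30 x 24 x 24 mm with rounded edges, 30 g, sticky; origin at its middle, x along its 30 mm side. Lies on the palette at the start. None if absent
- stub3: bare green stub of oil stick, a worn block 26 x 24 x 24 mm with rounded edges, 30 g, sticky; origin at its middle, x along its 26 mm side. Lies on the palette at the start. None if absent
- stub4: bare violet stub of oil stick, a worn block 32 x 24 x 24 mm with rounded edges, 30 g, sticky; origin at its middle, x along its 32 mm side. Lies on the palette at the start. None if absent
- stub5: bare black stub of oil stick, a worn block 28 x 24 x 24 mm with rounded edges, 30 g, sticky; origin at its middle, x along its 28 mm side. Lies on the palette at the start. None if absent
- stub6: bare brown stub of oil stick, a worn block 30 x 24 x 24 mm with rounded edges, 30 g, sticky; origin at its middle, x along its 30 mm side. Lies on the palette at the start. None if absent
- mug: blue mug, 76 mm wide, 85 mm high, to be left alone; origin under its centre
- oil: amber bottle, 60 mm wide, 135 mm high, to be left alone; origin under its centre
- jar: glass jar with a steel cap, 72 mm wide, 75 mm high, to be left alone; origin under its centre
Things that resemble listed ones, but are neither listed nor needed, are in the scene too. Leave any black or yellow look-alike of the stick3 alone. There is more than one size of the tin; the job needs the larger.

How it is judged (in metres and radians):
On the way, in this order (a step that is already met when the one before it is completed fails the run):
1. the scrap tray is drawn out from under the palette, at least 8 cm from home (x of tray in the frame of stand below -0.092 m), for 0.2 s.
2. the brush is brought down on the palette (x of brush in the frame of stand between -0.19 and 0.16 m and y of brush in the frame of stand between -0.1 and 0.1 m and z of brush in the frame of stand between 0.06 and 0.1 m), for 0.2 s.
3. all stubs lie in the tray (x of stub1 in the frame of tray between -0.168 and 0.168 m and y of stub1 in the frame of tray between -0.103 and 0.103 m and z of stub1 in the frame of tray between 0 and 0.05 m and x of stub2 in the frame of tray between -0.168 and 0.168 m and y of stub2 in the frame of tray between -0.103 and 0.103 m and z of stub2 in the frame of tray between 0 and 0.05 m and x of stub3 in the frame of tray between -0.168 and 0.168 m and y of stub3 in the frame of tray between -0.103 and 0.103 m and z of stub3 in the frame of tray between 0 and 0.05 m and x of stub4 in the frame of tray between -0.168 and 0.168 m and y of stub4 in the frame of tray between -0.103 and 0.103 m and z of stub4 in the frame of tray between 0 and 0.05 m and x of stub5 in the frame of tray between -0.168 and 0.168 m and y of stub5 in the frame of tray between -0.103 and 0.103 m and z of stub5 in the frame of tray between 0 and 0.05 m and x of stub6 in the frame of tray between -0.168 and 0.168 m and y of stub6 in the frame of tray between -0.103 and 0.103 m and z of stub6 in the frame of tray between 0 and 0.05 m), for 0.2 s.
4. the tray is fully home under the palette with the stubs in it (all of step 3 and x of tray in the frame of stand above -0.02 m and y of tray in the frame of stand between -0.01 and 0.01 m), for 0.2 s.
At the end, for the whole second after the job is handed in: tray within 8 mm of fully home, every stub inside it; every whole stick lying flat on the floor of the tin; brush upright on the cork mat, its centre within 40 mm of the mat's; all at rest (all of step 4 and x of stick1 in the frame of tin between -0.067 and 0.067 m and y of stick1 in the frame of tin between -0.097 and 0.097 m and z of each of stick1, stick2, stick3, stick4 in the frame of tin below 0.021 m and linear speed of each of stick1, stick2, stick3, stick4, brush, tray below 0.02 m/s and x of stick2 in the frame of tin between -0.067 and 0.067 m and y of stick2 in the frame of tin between -0.097 and 0.097 m and x of stick3 in the frame of tin between -0.067 and 0.067 m and y of stick3 in the frame of tin between -0.097 and 0.097 m and x of stick4 in the frame of tin between -0.067 and 0.067 m and y of stick4 in the frame of tin between -0.097 and 0.097 m and horizontal distance between brush and mat below 0.04 m and height (world z) of brush below 0.008 m and angle between brush's own z axis and vertical below 0.1 rad); the robot touches nothing.
It fails at once if the gripper touches a sticky stub (over 1 N) (contact force between the fingers and stub1 above 1 N or contact force between the fingers and stub2 above 1 N or contact force between the fingers and stub3 above 1 N or contact force between the fingers and stub4 above 1 N or contact force between the fingers and stub5 above 1 N or contact force between the fingers and stub6 above 1 N).
It fails at once if the tray is tipped by more than 12 degrees (angle between tray's own z axis and vertical above 0.21 rad).
It fails at once if mug, bottle or jar moved by more than 3 cm (distance of any of mug, oil, jar from where it was at the start of the episode above 0.03 m).
Of stick1, stick2, stick3, stick4 only 3 to 4 are there at a start; the rules pass over those that are not, and their reading is None.
Of stub1, stub2, stub3, stub4, stub5, stub6 only 3 to 6 are there at a start; the rules pass over those that are not, and their reading is None.
At some moment in a run one of stub1, stub2, stub3, stub4, stub5, stub6 may be knocked a few centimetres aside while the robot is not near it.
It also fails if it takes over 210 s, if anything falls off the work surface, if the arm or the gripper's body presses on something with over 40 N, if the wrist force passes 120 N, or if a joint passes its speed limit or range.

## Working session

There is one attempt and no reset: what is moved stays moved. The work goes in short steps, Python scripts to look and compute and a tool call to move; the robot and the scene stay as the last step left them, time stands still between calls to the robot, and variables do not carry over. Pictures are saved under pics/ and viewed, at most 14 in all, crops included, and the job is handed in when it is done.

Besides the shell and the picture viewer there is one more tool, called after "Request:" by a JSON object that holds its "name" and its "arguments". step_arm: Moves the arm, as the interface text tells. Its arguments: {"type":"object","properties":{"series":{"type":"array","items":{"type":"array","items":{"type":"array","items":{"type":"number"}}}},"force":{"type":"number"}},"required":["series"]}

```bash
mkdir -p pics
cat > h.py <<'E'
import numpy as np, cv2
from scipy.spatial.transform import Rotation as R
from cell import get_obs, optics, sign_off, spot_in, cut_out, place_of
def cam(n):
    p=optics.camera_params(n); o=np.array(p["orientation"],float)
    M=o if o.shape==(3,3) else (R.from_euler('xyz',o).as_matrix() if o.size==3 else R.from_quat(o).as_matrix())
    K=np.array([[p["fx"],0,p["cx"]],[0,p["fy"],p["cy"]],[0,0,1.]])
    return K,np.array(p["D"],float),M,np.array(p["position"],float)
def rays(C,uv):
    K,D,M,P=C
    q=cv2.undistortPoints(np.array(uv,float).reshape(-1,1,2),K,D).reshape(-1,2)
    return np.c_[q[:,0],-q[:,1],-np.ones(len(q))]@M.T
def at_z(C,uv,z):
    d=rays(C,uv); return C[3]+d*((z-C[3][2])/d[:,2])[:,None]
def pts(C,uv,depth):
    return C[3]+rays(C,uv)*np.array(depth).reshape(-1,1)
def proj(C,X):
    K,D,M,P=C; X=(np.array(X,float).reshape(-1,3)-P)@M; X=X*[1,-1,-1]
    return cv2.projectPoints(X,np.zeros(3),np.zeros(3),K,D)[0].reshape(-1,2)
def snap(n,save=None):
    C=cam(n); im,d=optics.snapshot(n)
    if save: cv2.imwrite('pics/'+save+'.png',im[:,:,::-1])
    return C,im,d
E
python3 - <<'E'
from h import *
print(optics.camera_params("top")); print(optics.camera_params("side"))
for n in("top","side"):
    snap(n,n+"0")
E
```

```text
{'fx': 442.1893288978773, 'fy': 442.1893288978773, 'cx': 310.1039084247914, 'cy': 236.86089863069844, 'D': array([-0.05792424,  0.        ,  0.        ,  0.        ,  0.        ]), 'position': array([ 426.19928677,   66.60761819, 1059.87824186]), 'orientation': array([ 0.0568591 , -0.0067652 , -1.55867137])}
{'fx': 437.79337454178483, 'fy': 437.79337454178483, 'cx': 320.96624521367204, 'cy': 240.97653996291126, 'D': array([0.0148123, 0.       , 0.       , 0.       , 0.       ]), 'position': array([ 23.44421877, 799.96162111, 884.71284705]), 'orientation': array([ 0.8265369 , -0.00754373, -2.57443344])}
```

View pics/top0.png

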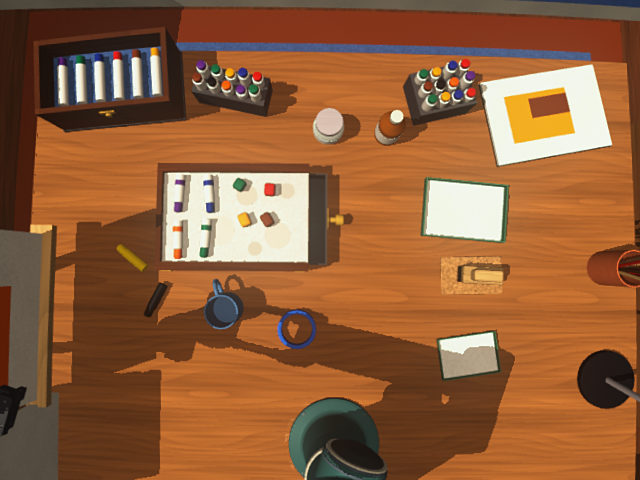

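View pics/side0.png

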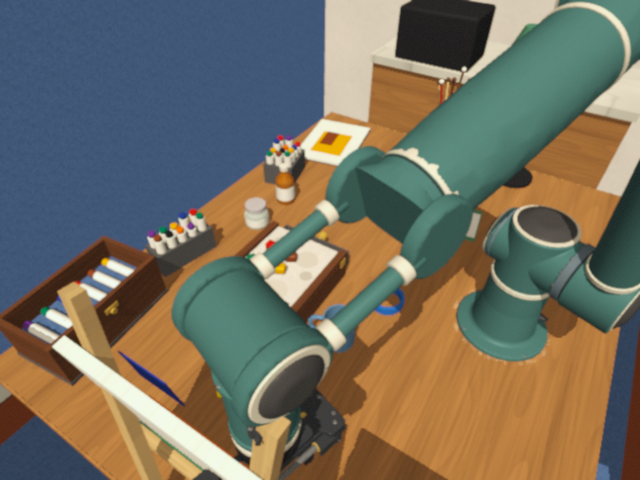

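Run:
```python
from h import *
np.set_printoptions(precision=1,suppress=True)
C,im,d=snap("top"); s=get_obs(); print(s["position"],s["tcp_rot"],s["gripper_width"],s["contact_force"],s["time"])
for n in "stand open_edge tray tray_knob brush mat tin stick1 stick2 stick3 stick4 stub1 stub2 stub3 stub4 stub5 stub6 mug oil jar".split():
    for r in cut_out("top",n)[:4] if n not in("open_edge",) else []:
        if r["p"]<.3: continue
        m=r["pixels"]; v,u=np.nonzero(m&(d>0))
        X=pts(C,np.c_[u,v],d[v,u]); top=np.percentile(X[:,2],90)
        A=X[X[:,2]>top-12] if n[:3] not in("tin","mat") else X
        rc=cv2.minAreaRect(A[:,:2].astype(np.float32))
        print(n,round(r["p"],2),np.array(r["xy"]),"zmed",np.median(X[:,2]).round(1),"ztop",top.round(1),"ctr",np.array(rc[0]),"size",np.array(rc[1]),"ang",round(rc[2],1),"mean",A.mean(0))
for n in("open_edge","tray_knob","bay_end"):
    for r in place_of("top",n)[:2]:
        print(n,r["p"],r["xy"],at_z(C,[r["xy"]],75 if n[0]=='o' else 30 if n[0]=='t' else 0))
# palette white top
v,u=np.nonzero(d>0); X=pts(C,np.c_[u,v],d[v,u])
m=(abs(X[:,2]-75)<5)&(im[v,u].min(1)>150)
k=m&(u>150)&(u<320)&(v>160)&(v<275)
rc=cv2.minAreaRect(X[k,:2].astype(np.float32)); print("pal",rc,np.median(X[k,2]))
print("table z",np.median(X[(abs(X[:,2])<15),2]))
```

```text
[188.2 647.7 251.7] [-3.1 -0.   2.9] 88.06370697823657 [0.8 0.3 0.2] 0.15
stand 0.65 [235.3 216.4] zmed 75.8 ztop 87.3 ctr [525.8 234.6] size [238.7 341.6] ang 0.6 mean [523.9 233.8  80.8]
stand 0.64 [177.9 189.9] zmed 93.9 ztop 97.2 ctr [575.2 354.1] size [22.6 84.9] ang 88.6 mean [576.3 352.6  93.9]
tray 0.96 [319.3 220.6] zmed 4.0 ztop 47.5 ctr [528.6  25.1] size [208.3  81.4] ang 1.1 mean [536.7  21.5  46.1]
tray_knob 0.97 [318.9 217.9] zmed 4.0 ztop 47.4 ctr [528.6  22.9] size [208.3  76.8] ang 0.7 mean [536.9  20.8  45.7]
tray_knob 0.4 [221.6 311.2] zmed 24.7 ztop 83.6 ctr [320.4 253.3] size [75.4 86.8] ang 71.0 mean [320.8 257.4  81.3]
brush 0.93 [480.8 273.6] zmed 57.4 ztop 89.3 ctr [ 400.9 -336.4] size [64.8 26.2] ang 87.4 mean [ 401.1 -334.8   87.4]
mat 0.92 [456.5 276.8] zmed 4.4 ztop 6.9 ctr [ 399.5 -327.7] size [ 90.3 150.5] ang 2.0 mean [ 399.9 -314.6    4.3]
tin 0.74 [466.3 212.5] zmed 4.4 ztop 13.6 ctr [ 558.  -309.4] size [202.1 143.6] ang 85.8 mean [ 557.  -311.9    5.7]
tin 0.56 [468.  354.3] zmed 3.3 ztop 9.3 ctr [ 207.2 -320.4] size [105.3 145.5] ang 8.1 mean [ 2
[... 3857 characters left out ...]
05.3] size [29.4 23.5] ang 28.9 mean [518.7 205.2  98. ]
mug 0.72 [223.5 311. ] zmed 24.2 ztop 83.2 ctr [320.6 252.9] size [74.9 87. ] ang 71.7 mean [322.7 257.   80.9]
oil 0.7 [390.4 122.7] zmed 90.4 ztop 135.0 ctr [ 740.9 -121. ] size [26.2 26.6] ang 41.0 mean [ 740.  -120.4  134.5]
jar 0.67 [331.1 129.2] zmed 74.0 ztop 76.9 ctr [746.2  19.6] size [57.6 62.6] ang 68.8 mean [744.9  20.5  74.9]
open_edge 0.79 [309.7, 217.5] [[525.7  62.1  75. ]]
open_edge 0.51 [463.8, 210.7] [[ 545.9 -286.1   75. ]]
tray_knob 0.93 [340.3, 219.0] [[527.6  -9.8  30. ]]
pal ((525.810546875, 226.08132934570312), (199.1787109375, 319.65899658203125), 0.4845988154411316) 75.0907703493366
table z 0.4645814986361074
```

Request:
{"name": "step_arm", "arguments": {"series": [[[0,0,0.12,14,-11,0,0.6],[0,0,0.25,27,-21,-4,0.6],[0,0,0.25,27,-21,-4,0.6],[0,0,0.25,27,-21,-4,0.6],[0,0,0.25,27,-21,-4,0.6],[0,0,0.25,27,-21,-4,0.6],[0,0,0.25,27,-21,-4,0.6],[0,0,0.25,27,-21,-4,0.6],[0,0,0.25,27,-21,-4,0.6],[0,0,0.25,27,-21,-4,0.6]]], "force": 15}}

```text
time: 2.08
position: [460.6, 435.8, 212.0]
tcp_rot: [-3.141, -0.0, 3.104]
contact_force: [-0.5, -0.2, 0.3]
gripper_width: 35.6
gripper_force: 0.0
```

Request:
{"name": "step_arm", "arguments": {"series": [[[0,0,0,4,-3,-2,0.63],[0,0,0,8,-6,-5,0.63],[0,0,0,11.5,-8.4,-7,0.63],[0,0,0,11.5,-8.4,-7,0.63],[0,0,0,11.5,-8.4,-7,0.63],[0,0,0,11.5,-8.4,-7,0.63],[0,0,0,11.5,-8.4,-7,0.63]]]}}

```text
time: 2.67
position: [572.4, 355.8, 143.0]
tcp_rot: [3.141, -0.001, 3.109]
contact_force: [0.2, 0.3, -0.0]
gripper_width: 32.6
gripper_force: 0.0
```

Run:
```python
from h import *
o=get_obs();print(o["position"],o["tcp_rot"])
C,im,d=snap("wrist","w0"); 
print(C[3])
```

```text
[572.40360426 355.77747672 143.03694947] [ 3.14069493e+00 -5.81428781e-04  3.10940966e+00]
[502.3060958  358.01627093 275.18958074]
```

View pics/w0.png

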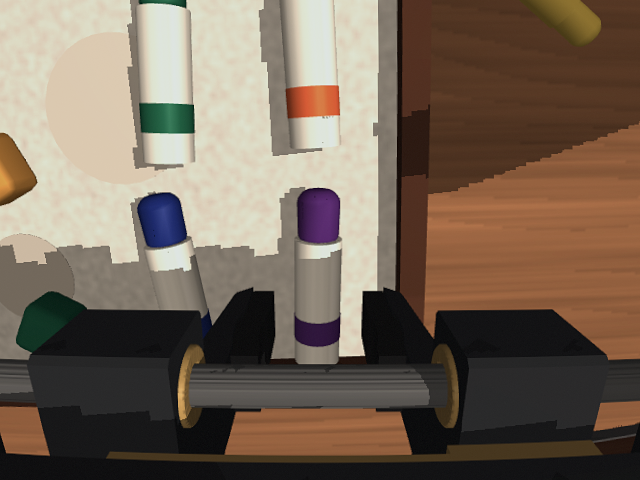

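Request:
{"name": "step_arm", "arguments": {"series": [[[0,0,0,0,-0.1,-2.5,0.63],[0,0,0,0,-0.1,-4.3,0.63],[0,0,0,0,-0.1,-5.1,0.63],[0,0,0,0,-0.1,-5.1,0.63],[0,0,0,0,-0.1,-5.1,0.9],[0,0,0,0,-0.1,-5.1,0.9],[0,0,0,0,-0.1,-5.1,0.9],[0,0,0,0,-0.1,-5.1,0.9],[0,0,0,0,-0.1,-5.1,0.9]]]}}

```text
time: 3.47
position: [573.9, 354.0, 93.2]
tcp_rot: [3.14, 0.002, 3.109]
contact_force: [-1.8, 0.6, 3.5]
gripper_width: 21.6
gripper_force: 15.0
```

Request:
{"name": "step_arm", "arguments": {"series": [[[0,0,0,0,0,2,0.9],[0,0,0,0,0,5,0.9],[0,0,0,0,0,8.5,0.9],[0,0,0,0,0,8.5,0.9],[0,0,0,0,0,8.5,0.9]]]}}

```text
time: 3.88
position: [575.4, 354.0, 180.4]
tcp_rot: [3.138, 0.006, 3.109]
contact_force: [-0.2, -0.5, -0.3]
gripper_width: 21.4
gripper_force: 15.0
```

Request:
{"name": "step_arm", "arguments": {"series": [[[0,0,-0.1,0,-4,0,0.9],[0,0,-0.2,0,-8,0,0.9],[0,0,-0.3,0,-12,0,0.9],[0,0,-0.4,0,-16,0,0.9],[0,0,-0.5,0,-20,0,0.9],[0,0,-0.6,0,-24,0,0.9],[0,0,-0.7,0,-28,0,0.9],[0,0,-0.8,0,-32,0,0.9],[0,0,-0.9,0,-36,0,0.9],[0,0,-0.9,0,-36,0,0.9]]]}}

```text
time: 4.72
position: [571.8, -13.3, 174.8]
tcp_rot: [-3.137, 0.001, 2.2]
contact_force: [0.7, -0.1, 0.1]
gripper_width: 21.1
gripper_force: 15.0
```

Request:
{"name": "step_arm", "arguments": {"series": [[[0,0,-0.1,0,-4,0,0.9],[0,0,-0.2,0,-8,0,0.9],[0,0,-0.3,0,-12,0,0.9],[0,0,-0.4,0,-16,0,0.9],[0,0,-0.5,0,-20,0,0.9],[0,0,-0.6,0,-24,0,0.9],[0,0,-0.7,0.8,-28,0,0.9],[0,0,-0.71,0.8,-32,0,0.9],[0,0,-0.71,0.8,-35.2,0,0.9],[0,0,-0.71,0.8,-35.2,0,0.9]]]}}

```text
time: 5.55
position: [580.0, -364.3, 174.6]
tcp_rot: [-3.14, 0.002, 1.495]
contact_force: [0.2, 0.1, -0.1]
gripper_width: 21.6
gripper_force: 15.0
```

Request:
{"name": "step_arm", "arguments": {"series": [[[0,0,0,0,0,-4,0.9],[0,0,0,0,0,-8,0.9],[0,0,0,0,0,-12,0.9],[0,0,0,0,0,-13,0.9],[0,0,0,0,0,-13,0.9],[0,0,0,0,0,-13,0.9]]]}}

```text
time: 6.05
position: [581.1, -357.9, 46.1]
tcp_rot: [-3.14, -0.001, 1.499]
contact_force: [1.1, 0.1, 1.2]
gripper_width: 21.4
gripper_force: 15.0
```

Request:
{"name": "step_arm", "arguments": {"series": [[[0,0,0,0,0,-1.5,0.9],[0,0,0,0,0,-2.3,0.9],[0,0,0,0,0,-2.65,0.9],[0,0,0,0,0,-2.65,0.9],[0,0,0,0,0,-2.65,0.9],[0,0,0,0,0,-2.65,0.7],[0,0,0,0,0,-2.65,0.62],[0,0,0,0,0,-2.65,0.62],[0,0,0,0,0,1.5,0.62],[0,0,0,0,0,4,0.62]]]}}

```text
time: 6.88
position: [580.6, -358.3, 86.8]
tcp_rot: [-3.139, -0.001, 1.499]
contact_force: [-0.4, -0.8, 1.2]
gripper_width: 33.9
gripper_force: 0.0
```

Request:
{"name": "step_arm", "arguments": {"series": [[[0,0,0,0,0,4,0.62],[0,0,0,0,0,8,0.62],[0,0,0,0,0,9,0.62],[0,0,0,0,0,9,0.62]]]}}

```text
time: 7.22
position: [584.2, -360.7, 182.9]
tcp_rot: [3.133, 0.005, 1.499]
contact_force: [0.3, 0.9, -0.2]
gripper_width: 33.3
gripper_force: 0.0
```

```bash
cat >> h.py <<'E'
def cyl(name,box,zlo,zhi):
    C,im,d=snap("top",name); v,u=np.nonzero(d>0); X=pts(C,np.c_[u,v],d[v,u])
    x0,x1,y0,y1=box
    k=(X[:,0]>x0)&(X[:,0]<x1)&(X[:,1]>y0)&(X[:,1]<y1)&(X[:,2]>zlo)&(X[:,2]<zhi)
    m=np.zeros(d.shape,np.uint8); m[v[k],u[k]]=1
    n,l=cv2.connectedComponents(m)
    for i in range(1,n):
        q=l[v,u]==i; q&=k
        if q.sum()<25: continue
        rc=cv2.minAreaRect(X[q,:2].astype(np.float32))
        print(np.round(rc[0],1),np.round(rc[1],1),round(rc[2],1),"z",X[q,2].max().round(1),"rgb",np.median(im[v[q],u[q]],0), "sat rgb",im[v[q],u[q]][np.argmax(np.ptp(im[v[q],u[q]].astype(int),axis=1))])
E
python3 - <<'E'
from h import *
cyl("t1",(430,625,80,385),80,130); print(); cyl("t2",(490,625,-415,-205),10,40)
E
```

```text
[624.4 297.4] [ 1.  72.3] 0.1 z 90.3 rgb [142.5 135.5 109.5] sat rgb [96 58 38]
[624.5 219.7] [ 1.  55.7] 0.0 z 90.0 rgb [129. 112.  87.] sat rgb [131 112  87]
[574.8 286.5] [82.9 22.8] 7.0 z 101.1 rgb [182. 166. 160.] sat rgb [ 73  79 160]
[596.8 218.5] [22.9 26. ] 59.4 z 102.7 rgb [ 66. 119.  78.] sat rgb [ 58 129  80]
[586.9 151.5] [24.4 28.2] 86.9 z 102.4 rgb [229.  62.  48.] sat rgb [236  50  37]
[519.9 155.9] [29.4 23.7] 34.0 z 102.6 rgb [153.   87.5  59. ] sat rgb [155  78  48]
[518.8 205.8] [29.5 23.9] 24.4 z 103.3 rgb [243. 183.  52.] sat rgb [245 186  40]
[476.8 292.8] [22.5 85.1] 84.9 z 100.8 rgb [181.5 175.5 146. ] sat rgb [ 68 147  95]
[473.3 354.4] [84.2 22.8] 1.1 z 100.4 rgb [243. 192. 150.] sat rgb [243  96  17]

[ 545.  -218.5] [147.   63.6] 24.8 z 24.7 rgb [ 86. 120.  83.] sat rgb [ 89 135  88]
[ 559.  -346.2] [131. 128.] 85.9 z 29.4 rgb [105.  118.5 113. ] sat rgb [146  84 161]
```

Request:
{"name": "step_arm", "arguments": {"series": [[[0,0,0.1,0,3.6,0,0.63],[0,0,0.2,0,7.2,0,0.63],[0,0,0.3,0,10.8,0,0.63],[0,0,0.4,0,14.4,0,0.63],[0,0,0.5,0,18,0,0.63],[0,0,0.6,0,21.6,0,0.63],[0,0,0.7,0,25.2,0,0.63],[0,0,0.8,0,28.8,0,0.63],[0,0,0.9,0,32.4,0,0.63],[0,0,1.0,0,36,0,0.63]]]}}

```text
time: 8.15
position: [578.8, 3.0, 173.0]
tcp_rot: [-3.138, -0.005, 2.504]
contact_force: [-0.2, 0.3, 1.1]
gripper_width: 32.5
gripper_force: 0.0
```

Request:
{"name": "step_arm", "arguments": {"series": [[[0,0,0.1,0,3.6,0,0.63],[0,0,0.2,0,7.2,0,0.63],[0,0,0.3,0,10.8,0,0.63],[0,0,0.4,0,14.4,0,0.63],[0,0,0.5,0,18,0,0.63],[0,0,0.6,0,21.6,0,0.63],[0,0,0.7,-0.6,25.2,0,0.63],[0,0,0.755,-0.6,28.5,0,0.63],[0,0,0.755,-0.6,28.5,0,0.63],[0,0,0.755,-0.6,28.5,0,0.63]]]}}

```text
time: 8.98
position: [573.2, 287.1, 173.1]
tcp_rot: [-3.14, -0.005, -3.027]
contact_force: [0.1, 0.4, -0.1]
gripper_width: 32.4
gripper_force: 0.0
```

Request:
{"name": "step_arm", "arguments": {"series": [[[0,0,0,0,0,-3,0.63],[0,0,0,0,0,-5,0.63],[0,0,0,0,0,-5,0.63],[0,0,0,0,0,-5,0.63]]]}}

```text
time: 9.32
position: [573.3, 283.9, 123.6]
tcp_rot: [-3.139, -0.006, -3.031]
contact_force: [0.0, 0.5, 0.0]
gripper_width: 32.8
gripper_force: 0.0
```

Request:
{"name": "step_arm", "arguments": {"series": [[[0,0,0,0,0,-2,0.63],[0,0,0,0,0,-3.4,0.63],[0,0,0,0,0,-3.4,0.63],[0,0,0,0,0,-3.4,0.63],[0,0,0,0,0,-3.4,0.9],[0,0,0,0,0,-3.4,0.9],[0,0,0,0,0,-3.4,0.9],[0,0,0,0,0,-3.4,0.9],[0,0,0,0,0,-3.4,0.9]]]}}

```text
time: 10.07
position: [576.1, 286.5, 93.9]
tcp_rot: [3.141, 0.002, -3.029]
contact_force: [-0.1, -0.3, 3.0]
gripper_width: 21.3
gripper_force: 15.0
```

Request:
{"name": "step_arm", "arguments": {"series": [[[0,0,0,0,0,2,0.9],[0,0,0,0,0,5,0.9],[0,0,0,0,0,8.4,0.9],[0,0,0,0,0,8.4,0.9],[0,0,0,0,0,8.4,0.9]]]}}

```text
time: 10.48
position: [577.1, 287.1, 180.0]
tcp_rot: [3.14, 0.006, -3.029]
contact_force: [-0.2, -0.3, -1.0]
gripper_width: 21.2
gripper_force: 15.0
```

Request:
{"name": "step_arm", "arguments": {"series": [[[0,0,-0.1,0,-3.6,0,0.9],[0,0,-0.2,0,-7.2,0,0.9],[0,0,-0.3,0,-10.8,0,0.9],[0,0,-0.4,0,-14.4,0,0.9],[0,0,-0.5,0,-18,0,0.9],[0,0,-0.6,0,-21.6,0,0.9],[0,0,-0.7,0,-25.2,0,0.9],[0,0,-0.8,0,-28.8,0,0.9],[0,0,-0.9,0,-32.4,0,0.9],[0,0,-1.0,0,-36,0,0.9]]]}}

```text
time: 11.32
position: [573.7, -75.3, 174.7]
tcp_rot: [-3.14, -0.002, 2.249]
contact_force: [1.1, 0.3, -0.3]
gripper_width: 21.3
gripper_force: 15.0
```

Request:
{"name": "step_arm", "arguments": {"series": [[[0,0,-0.1,-0.6,-3.6,0,0.9],[0,0,-0.2,-1.2,-7.2,0,0.9],[0,0,-0.3,-1.8,-10.8,0,0.9],[0,0,-0.4,-2.4,-14.4,0,0.9],[0,0,-0.5,-3,-18,0,0.9],[0,0,-0.6,-3.6,-21.6,0,0.9],[0,0,-0.7,-4.2,-25.2,0,0.9],[0,0,-0.755,-4.9,-28,0,0.9],[0,0,-0.755,-4.9,-28,0,0.9],[0,0,-0.755,-4.9,-28,0,0.9]]]}}

```text
time: 12.15
position: [524.8, -354.6, 174.5]
tcp_rot: [-3.139, -0.002, 1.496]
contact_force: [-0.0, -0.2, -1.3]
gripper_width: 21.2
gripper_force: 15.0
```

Request:
{"name": "step_arm", "arguments": {"series": [[[0,0,0,0,0,-4,0.9],[0,0,0,0,0,-8,0.9],[0,0,0,0,0,-12,0.9],[0,0,0,0,0,-13,0.9],[0,0,0,0,0,-13,0.9],[0,0,0,0,0,-13,0.9]]]}}

```text
time: 12.65
position: [526.4, -352.7, 46.5]
tcp_rot: [-3.14, -0.001, 1.5]
contact_force: [1.3, -0.2, -0.1]
gripper_width: 21.4
gripper_force: 15.0
```

Request:
{"name": "step_arm", "arguments": {"series": [[[0,0,0,0,0,-1.5,0.9],[0,0,0,0,0,-2.3,0.9],[0,0,0,0,0,-2.65,0.9],[0,0,0,0,0,-2.65,0.9],[0,0,0,0,0,-2.65,0.9],[0,0,0,0,0,-2.65,0.7],[0,0,0,0,0,-2.65,0.62],[0,0,0,0,0,-2.65,0.62],[0,0,0,0,0,1.5,0.62],[0,0,0,0,0,4,0.62]]]}}

```text
time: 13.48
position: [525.6, -353.3, 87.0]
tcp_rot: [-3.139, -0.001, 1.499]
contact_force: [1.1, -0.3, 0.6]
gripper_width: 33.9
gripper_force: 0.0
```

Request:
{"name": "step_arm", "arguments": {"series": [[[0,0,0,0,0,4,0.62],[0,0,0,0,0,8,0.62],[0,0,0,0,0,9,0.62],[0,0,0,0,0,9,0.62]]]}}

```text
time: 13.82
position: [529.0, -355.8, 182.3]
tcp_rot: [3.133, 0.005, 1.499]
contact_force: [0.4, 0.1, 0.5]
gripper_width: 33.6
gripper_force: 0.0
```

Request:
{"name": "step_arm", "arguments": {"series": [[[0,0,0.1,0,3.6,0,0.63],[0,0,0.2,0,7.2,0,0.63],[0,0,0.3,0,10.8,0,0.63],[0,0,0.4,0,14.4,0,0.63],[0,0,0.5,0,18,0,0.63],[0,0,0.6,0,21.6,0,0.63],[0,0,0.7,0,25.2,0,0.63],[0,0,0.8,0,28.8,0,0.63],[0,0,0.9,0,32.4,0,0.63],[0,0,1.0,0,36,0,0.63]]]}}

```text
time: 14.65
position: [524.3, 7.9, 174.1]
tcp_rot: [-3.139, -0.003, 2.504]
contact_force: [0.2, 0.3, 0.3]
gripper_width: 32.4
gripper_force: 0.0
```

Request:
{"name": "step_arm", "arguments": {"series": [[[0,0,0.1,-0.6,3.6,0,0.63],[0,0,0.2,-1.2,7.2,0,0.63],[0,0,0.3,-2,10.8,0,0.63],[0,0,0.4,-2.7,14.4,0,0.63],[0,0,0.5,-3.4,18,0,0.63],[0,0,0.55,-4.1,21.6,0,0.63],[0,0,0.55,-4.95,25.2,0,0.63],[0,0,0.55,-4.95,28.65,0,0.63],[0,0,0.55,-4.95,28.65,0,0.63],[0,0,0.55,-4.95,28.65,0,0.63]]]}}

```text
time: 15.48
position: [475.3, 293.5, 174.2]
tcp_rot: [-3.139, -0.003, 3.052]
contact_force: [-0.1, -0.1, -0.1]
gripper_width: 32.5
gripper_force: 0.0
```

Request:
{"name": "step_arm", "arguments": {"series": [[[0,0,0,0,0,-3,0.63],[0,0,0,0,0,-5,0.63],[0,0,0,0,0,-5,0.63],[0,0,0,0,0,-5,0.63],[0,0,0,0,0,-5,0.63]]]}}

```text
time: 15.9
position: [477.1, 291.7, 126.8]
tcp_rot: [-3.141, -0.0, 3.048]
contact_force: [-0.0, -0.3, 0.8]
gripper_width: 32.3
gripper_force: 0.0
```

Request:
{"name": "step_arm", "arguments": {"series": [[[0,0,0,0,0,-2,0.63],[0,0,0,0,0,-3.4,0.63],[0,0,0,0,0,-3.4,0.63],[0,0,0,0,0,-3.4,0.63],[0,0,0,0,0,-3.4,0.9],[0,0,0,0,0,-3.4,0.9],[0,0,0,0,0,-3.4,0.9],[0,0,0,0,0,-3.4,0.9],[0,0,0,0,0,-3.4,0.9]]]}}

```text
time: 16.65
position: [478.1, 293.2, 94.4]
tcp_rot: [3.14, 0.003, 3.049]
contact_force: [0.5, -0.6, 6.2]
gripper_width: 21.3
gripper_force: 14.9
```

Request:
{"name": "step_arm", "arguments": {"series": [[[0,0,0,0,0,2,0.9],[0,0,0,0,0,5,0.9],[0,0,0,0,0,8.4,0.9],[0,0,0,0,0,8.4,0.9],[0,0,0,0,0,8.4,0.9]]]}}

```text
time: 17.07
position: [478.4, 293.7, 179.5]
tcp_rot: [3.138, 0.005, 3.049]
contact_force: [0.3, -0.8, -0.3]
gripper_width: 21.6
gripper_force: 14.9
```

Request:
{"name": "step_arm", "arguments": {"series": [[[0,0,-0.1,0,-3,0,0.9],[0,0,-0.2,0,-6,0,0.9],[0,0,-0.3,0,-9,0,0.9],[0,0,-0.4,0,-12,0,0.9],[0,0,-0.5,0,-15,0,0.9],[0,0,-0.6,0,-18,0,0.9],[0,0,-0.7,0,-21,0,0.9],[0,0,-0.8,0,-24,0,0.9],[0,0,-0.9,0,-27,0,0.9],[0,0,-1.0,0,-30,0,0.9]]]}}

```text
time: 17.9
position: [475.2, -8.6, 174.8]
tcp_rot: [-3.139, -0.002, 2.044]
contact_force: [0.3, 0.4, -0.1]
gripper_width: 21.4
gripper_force: 14.9
```

Request:
{"name": "step_arm", "arguments": {"series": [[[0,0,-0.1,0.6,-3.6,0,0.9],[0,0,-0.2,1.2,-7.2,0,0.9],[0,0,-0.3,1.8,-10.8,0,0.9],[0,0,-0.4,2.5,-14.4,0,0.9],[0,0,-0.5,3.5,-18,0,0.9],[0,0,-0.55,4.5,-21.6,0,0.9],[0,0,-0.55,5.65,-25.3,0,0.9],[0,0,-0.55,5.65,-25.3,0,0.9],[0,0,-0.55,5.65,-25.3,0,0.9],[0,0,-0.55,5.65,-25.3,0,0.9]]]}}

```text
time: 18.73
position: [532.0, -259.5, 174.6]
tcp_rot: [-3.138, -0.002, 1.498]
contact_force: [0.3, 0.4, 0.2]
gripper_width: 21.1
gripper_force: 14.9
```

Request:
{"name": "step_arm", "arguments": {"series": [[[0,0,0,0,0,-4,0.9],[0,0,0,0,0,-8,0.9],[0,0,0,0,0,-12,0.9],[0,0,0,0,0,-13,0.9],[0,0,0,0,0,-13,0.9],[0,0,0,0,0,-13,0.9]]]}}

```text
time: 19.23
position: [533.2, -259.2, 46.9]
tcp_rot: [-3.141, -0.001, 1.5]
contact_force: [0.5, -0.8, 0.1]
gripper_width: 21.5
gripper_force: 14.9
```

Request:
{"name": "step_arm", "arguments": {"series": [[[0,0,0,0,0,-1.5,0.9],[0,0,0,0,0,-2.3,0.9],[0,0,0,0,0,-2.65,0.9],[0,0,0,0,0,-2.65,0.9],[0,0,0,0,0,-2.65,0.9],[0,0,0,0,0,-2.65,0.7],[0,0,0,0,0,-2.65,0.62],[0,0,0,0,0,-2.65,0.62],[0,0,0,0,0,1.5,0.62],[0,0,0,0,0,4,0.62]]]}}

```text
time: 20.07
position: [532.5, -259.9, 86.9]
tcp_rot: [-3.139, -0.001, 1.499]
contact_force: [0.7, -0.5, 0.6]
gripper_width: 33.7
gripper_force: 0.0
```

Request:
{"name": "step_arm", "arguments": {"series": [[[0,0,0,0,0,4,0.62],[0,0,0,0,0,8,0.62],[0,0,0,0,0,9,0.62],[0,0,0,0,0,9,0.62]]]}}

```text
time: 20.4
position: [536.2, -261.9, 181.9]
tcp_rot: [3.133, 0.004, 1.499]
contact_force: [0.5, -1.0, 1.1]
gripper_width: 33.2
gripper_force: 0.0
```

Run:
```python
from h import *
cyl("t3",(430,625,80,385),80,130); print(); cyl("t3",(510,610,-415,-215),8,40)
```

```text
[624.3 298.8] [ 1.  57.6] 0.1 z 86.1 rgb [147.  139.  111.5] sat rgb [150 139 111]
[624.2 231.4] [70.   1.4] 90.0 z 90.3 rgb [131.  113.5  89. ] sat rgb [133 114  89]
[597.  218.7] [23.2 26.4] 55.0 z 103.7 rgb [ 70. 122.  80.] sat rgb [ 62 131  81]
[586.9 151.1] [24.3 28.1] 83.4 z 103.0 rgb [230.  64.  49.] sat rgb [236  52  38]
[520.3 156.2] [30.1 23.8] 33.2 z 103.8 rgb [156.  90.  60.] sat rgb [158  81  50]
[518.9 205.8] [29.  23.8] 25.5 z 103.6 rgb [244. 185.  55.] sat rgb [246 188  43]
[473.  356.3] [84.  27.8] 2.4 z 101.2 rgb [243.  195.5 153. ] sat rgb [245  98  19]

[ 514.  -258.1] [83.8  8. ] 89.7 z 27.9 rgb [203. 198. 166.] sat rgb [ 45 104  58]
```

Request:
{"name": "step_arm", "arguments": {"series": [[[0,0,0.1,0,3.6,0,0.63],[0,0,0.2,0,7.2,0,0.63],[0,0,0.3,0,10.8,0,0.63],[0,0,0.4,0,14.4,0,0.63],[0,0,0.5,0,18,0,0.63],[0,0,0.6,0,21.6,0,0.63],[0,0,0.7,0,25.2,0,0.63],[0,0,0.8,0,28.8,0,0.63],[0,0,0.9,0,32.4,0,0.63],[0,0,1.0,0,36,0,0.63]]]}}

```text
time: 21.33
position: [530.8, 101.0, 173.1]
tcp_rot: [-3.137, -0.004, 2.504]
contact_force: [0.4, -1.0, 0.0]
gripper_width: 32.6
gripper_force: 0.0
```

Request:
{"name": "step_arm", "arguments": {"series": [[[0,0,0.1,-0.6,3.6,0,0.63],[0,0,0.2,-1.2,7.2,0,0.63],[0,0,0.3,-2,10.8,0,0.63],[0,0,0.4,-2.7,14.4,0,0.63],[0,0,0.5,-3.4,18,0,0.63],[0,0,0.6,-4.4,21.6,0,0.63],[0,0,0.67,-6,25.45,0,0.63],[0,0,0.67,-6,25.45,0,0.63],[0,0,0.67,-6,25.45,0,0.63],[0,0,0.67,-6,25.45,0,0.63]]]}}

```text
time: 22.17
position: [471.9, 353.2, 173.8]
tcp_rot: [-3.138, -0.004, -3.114]
contact_force: [0.0, 0.2, -0.3]
gripper_width: 32.9
gripper_force: 0.0
```

Request:
{"name": "step_arm", "arguments": {"series": [[[0,0,0,0,0,-3,0.63],[0,0,0,0,0,-5,0.63],[0,0,0,0,0,-5,0.63],[0,0,0,0,0,-5,0.63],[0,0,0,0,0,-5,0.63]]]}}

```text
time: 22.58
position: [474.1, 353.2, 127.0]
tcp_rot: [-3.141, 0.0, -3.116]
contact_force: [-0.0, 0.5, 0.6]
gripper_width: 32.4
gripper_force: 0.0
```

Request:
{"name": "step_arm", "arguments": {"series": [[[0,0,0,0,0,-2,0.63],[0,0,0,0,0,-3.4,0.63],[0,0,0,0,0,-3.4,0.63],[0,0,0,0,0,-3.4,0.63],[0,0,0,0,0,-3.4,0.9],[0,0,0,0,0,-3.4,0.9],[0,0,0,0,0,-3.4,0.9],[0,0,0,0,0,-3.4,0.9],[0,0,0,0,0,-3.4,0.9]]]}}

```text
time: 23.33
position: [474.5, 354.9, 94.5]
tcp_rot: [3.14, 0.003, -3.114]
contact_force: [0.4, -0.4, 6.6]
gripper_width: 21.4
gripper_force: 15.0
```

Request:
{"name": "step_arm", "arguments": {"series": [[[0,0,0,0,0,2,0.9],[0,0,0,0,0,5,0.9],[0,0,0,0,0,8.4,0.9],[0,0,0,0,0,8.4,0.9],[0,0,0,0,0,8.4,0.9]]]}}

```text
time: 23.75
position: [474.8, 355.3, 179.6]
tcp_rot: [3.138, 0.005, -3.114]
contact_force: [0.1, -0.4, -1.6]
gripper_width: 21.1
gripper_force: 15.0
```

Run:
```python
from h import *
cyl("t4",(482,630,-420,-200),9,40)
im=cv2.imread('pics/t4.png'); cv2.imwrite('pics/t4c.png',cv2.resize(im[150:400,100:530],None,fx=1.8,fy=1.8))
```

```text
[ 556.  -309.8] [202.6 139.8] 85.7 z 30.8 rgb [112. 132. 118.] sat rgb [ 68 155  99]
```

View pics/t4c.png

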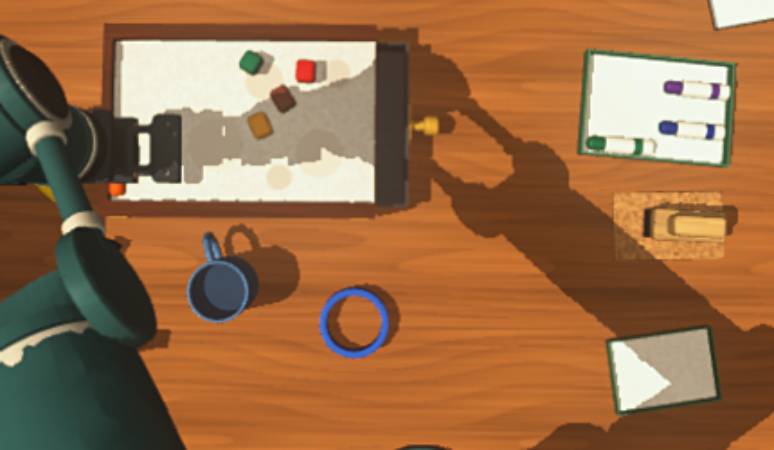

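Request:
{"name": "step_arm", "arguments": {"series": [[[0,0,-0.1,0,-3.6,0,0.9],[0,0,-0.2,0,-7.2,0,0.9],[0,0,-0.3,0,-10.8,0,0.9],[0,0,-0.4,0,-14.4,0,0.9],[0,0,-0.5,0,-18,0,0.9],[0,0,-0.6,0,-21.6,0,0.9],[0,0,-0.7,0,-25.2,0,0.9],[0,0,-0.8,0,-28.8,0,0.9],[0,0,-0.9,0,-32.4,0,0.9],[0,0,-1.0,0,-35,0,0.9]]]}}

```text
time: 24.63
position: [471.3, 1.8, 174.5]
tcp_rot: [-3.138, -0.002, 2.163]
contact_force: [-0.6, 0.1, -0.2]
gripper_width: 21.5
gripper_force: 15.0
```

Request:
{"name": "step_arm", "arguments": {"series": [[[0,0,-0.1,1.6,-3.4,0,0.9],[0,0,-0.2,3.2,-6.8,0,0.9],[0,0,-0.3,4.8,-10.2,0,0.9],[0,0,-0.4,6.4,-13.6,0,0.9],[0,0,-0.5,8,-17,0,0.9],[0,0,-0.6,9.6,-20.4,0,0.9],[0,0,-0.67,10.6,-23.6,0,0.9],[0,0,-0.67,11.6,-26.7,0,0.9],[0,0,-0.67,11.6,-26.7,0,0.9],[0,0,-0.67,11.6,-26.7,0,0.9]]]}}

```text
time: 25.47
position: [588.2, -263.7, 173.9]
tcp_rot: [-3.138, -0.002, 1.496]
contact_force: [0.1, 0.1, -0.2]
gripper_width: 21.3
gripper_force: 15.0
```

Request:
{"name": "step_arm", "arguments": {"series": [[[0,0,0,0,0,-4,0.9],[0,0,0,0,0,-8,0.9],[0,0,0,0,0,-12,0.9],[0,0,0,0,0,-13,0.9],[0,0,0,0,0,-13,0.9],[0,0,0,0,0,-13,0.9]]]}}

```text
time: 25.97
position: [588.9, -261.7, 46.5]
tcp_rot: [-3.14, -0.001, 1.5]
contact_force: [0.2, -0.2, 0.3]
gripper_width: 21.6
gripper_force: 15.0
```

Request:
{"name": "step_arm", "arguments": {"series": [[[0,0,0,0,0,-1.5,0.9],[0,0,0,0,0,-2.3,0.9],[0,0,0,0,0,-2.65,0.9],[0,0,0,0,0,-2.65,0.9],[0,0,0,0,0,-2.65,0.9],[0,0,0,0,0,-2.65,0.7],[0,0,0,0,0,-2.65,0.62],[0,0,0,0,0,-2.65,0.62],[0,0,0,0,0,1.5,0.62],[0,0,0,0,0,4,0.62]]]}}

```text
time: 26.8
position: [588.5, -262.4, 86.8]
tcp_rot: [-3.139, -0.001, 1.499]
contact_force: [0.7, -0.8, 0.9]
gripper_width: 33.6
gripper_force: 0.0
```

Request:
{"name": "step_arm", "arguments": {"series": [[[0,0,0,0,0,4,0.43],[0,0,0,-1,3,7,0.43],[0,0,0.08,-2,7,7,0.43],[0,0,0.08,-3,11,7,0.43],[0,0,0.08,-4,15,7,0.43],[0,0,0.08,-5,19,7,0.43],[0,0,0.08,-6.15,23,7,0.43],[0,0,0.08,-6.15,25.3,7,0.43],[0,0,0.08,-6.15,25.3,7,0.43],[0,0,0.08,-6.15,25.3,7,0.43]]]}}

```text
time: 27.63
position: [527.7, -8.8, 156.9]
tcp_rot: [3.141, 0.0, 1.582]
contact_force: [0.4, 0.1, -0.3]
gripper_width: 50.5
gripper_force: 0.0
```

Run:
```python
from h import *
print(get_obs()["position"])
C,im,d=snap("wrist","w1")
for r in place_of("wrist","tray_knob")[:1]: print(r["p"],at_z(C,[r["xy"]],30))
C,im,d=snap("top")
for r in place_of("top","tray_knob")[:1]: print(r["p"],at_z(C,[r["xy"]],30))
```

```text
[527.66507964  -8.80715924 156.85698744]
0.76 [[528.72931764  -5.96989962  30.        ]]
```

View pics/w1.png

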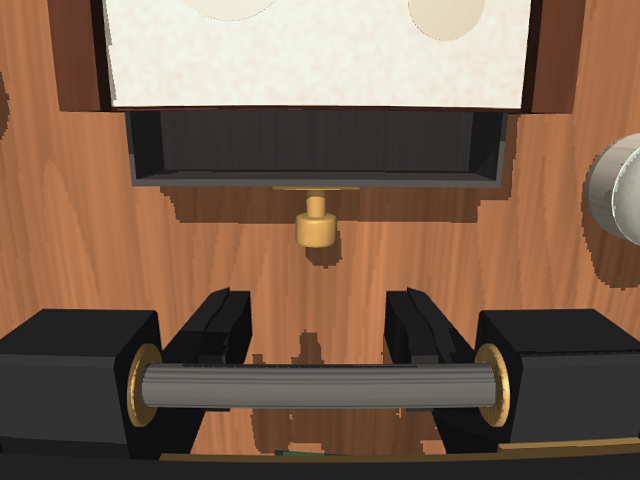

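Request:
{"name": "step_arm", "arguments": {"series": [[[0,0,0,0,0.2,-4,0.43],[0,0,0,0,0.2,-8,0.43],[0,0,0,0,0.2,-11,0.43],[0,0,0,0,0.2,-13.05,0.43],[0,0,0,0,0.2,-13.05,0.43],[0,0,0,0,0.2,-13.05,0.9],[0,0,0,0,0.2,-13.05,0.9],[0,0,0,0,0.2,-13.05,0.9],[0,0,0,0,0.2,-13.05,0.9],[0,0,0,0,0.2,-13.05,0.9]]], "force": 25}}

```text
time: 28.67
position: [529.3, -8.2, 28.1]
tcp_rot: [3.139, 0.001, 1.579]
contact_force: [-0.6, -1.1, 4.0]
gripper_width: 25.0
gripper_force: 25.0
```

Request:
{"name": "step_arm", "arguments": {"series": [[[0,0,0,0,-1,0,0.9],[0,0,0,0,-2,0,0.9],[0,0,0,0,-3,0,0.9],[0,0,0,0,-4,0,0.9],[0,0,0,0,-5,0,0.9],[0,0,0,0,-6,0,0.9],[0,0,0,0.1,-7,0,0.9],[0,0,0,0.1,-8,0,0.9],[0,0,0,0.1,-8.8,0,0.9],[0,0,0,0.1,-9.2,0,0.9]]]}}

```text
time: 29.5
position: [530.5, -99.7, 28.1]
tcp_rot: [3.138, -0.001, 1.578]
contact_force: [0.4, 6.3, 5.7]
gripper_width: 25.5
gripper_force: 25.0
```

Request:
{"name": "step_arm", "arguments": {"series": [[[0,0,0,0,0,0,0.9],[0,0,0,0,0,0,0.9],[0,0,0,0,0,0,0.43],[0,0,0,0,0,0,0.43],[0,0,0,0,0,0,0.43],[0,0,0,0,0,4,0.43],[0,0,0,0,0,8,0.43],[0,0,0,0,0,12,0.43],[0,0,0,0,0,15,0.43]]]}}

```text
time: 30.25
position: [529.5, -100.0, 179.3]
tcp_rot: [3.139, 0.001, 1.579]
contact_force: [1.1, 0.1, 0.8]
gripper_width: 50.4
gripper_force: 0.0
```

Run:
```python
from h import *
C,im,d=snap("top","t5")
for n in("tray_knob",):
  for r in place_of("top",n)[:2]: print(r["p"],at_z(C,[r["xy"]],30))
for r in cut_out("top","brush")[:2]:
    m=r["pixels"]; v,u=np.nonzero(m&(d>0)); X=pts(C,np.c_[u,v],d[v,u]); 
    A=X[X[:,2]>75]; print("brush",r["p"],cv2.minAreaRect(A[:,:2].astype(np.float32)),A[:,2].max())
cyl("t5",(430,625,50,385),85,130)
cv2.imwrite('pics/t5c.png',cv2.resize(cv2.imread('pics/t5.png')[150:400,100:530],None,fx=1.8,fy=1.8))
```

```text
0.61 [[525.92906119 -92.8861846   30.        ]]
brush 0.95 ((400.6340026855469, -345.72796630859375), (24.564716339111328, 46.09450912475586), 0.31226855516433716) 92.60548517535221
[596.9 218.6] [23.  26.3] 57.3 z 104.0 rgb [ 70. 122.  80.] sat rgb [ 62 131  82]
[586.6 151.2] [24.1 28.3] 85.8 z 104.7 rgb [230.5  63.   49. ] sat rgb [236  51  38]
[552.2 178.7] [29.2 23.8] 33.8 z 102.3 rgb [156.  89.  59.] sat rgb [155  79  48]
[519.  205.9] [29.5 24. ] 23.2 z 103.1 rgb [245. 186.  55.] sat rgb [246 188  43]
```

View pics/t5c.png

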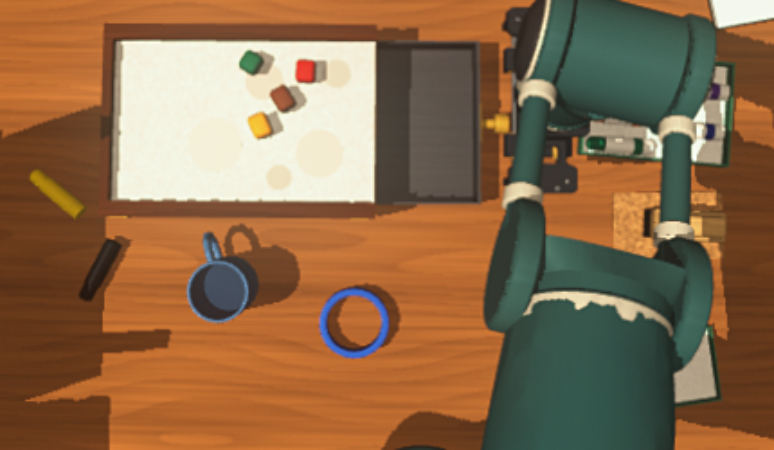

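Request:
{"name": "step_arm", "arguments": {"series": [[[0,0,-0.05,-2,-3.5,0,0.43],[0,0,-0.05,-4,-7,0,0.43],[0,0,-0.05,-6,-10.5,0,0.43],[0,0,-0.05,-8,-14,0,0.43],[0,0,-0.05,-10,-17.5,0,0.43],[0,0,-0.05,-12.8,-21,0,0.43],[0,0,-0.05,-12.8,-23.6,-2,0.43],[0,0,-0.05,-12.8,-23.6,-4,0.43],[0,0,-0.05,-12.8,-23.6,-4,0.43],[0,0,-0.05,-12.8,-23.6,-4,0.43]]]}}

```text
time: 31.28
position: [398.4, -333.9, 132.7]
tcp_rot: [-3.136, -0.005, 1.528]
contact_force: [0.6, 0.2, -1.1]
gripper_width: 50.9
gripper_force: 0.0
```

Run:
```python
from h import *
o=get_obs();print(o["position"],o["tcp_rot"])
C,im,d=snap("wrist","w2")
v,u=np.nonzero((d>0)); X=pts(C,np.c_[u,v],d[v,u])
k=(X[:,2]>78)&(X[:,2]<95)&(abs(X[:,0]-401)<24)&(abs(X[:,1]+336)<60)
print(k.sum(),cv2.minAreaRect(X[k,:2].astype(np.float32)),X[k,0].min(),X[k,0].max())
```

```text
[ 398.42646167 -333.90839046  132.70442069] [-3.13564757 -0.00535498  1.52784391]
7533 ((401.0118408203125, -335.9565124511719), (64.60431671142578, 26.103347778320312), 87.61661529541016) 386.93990996606215 414.70561560055313
```

View pics/w2.png

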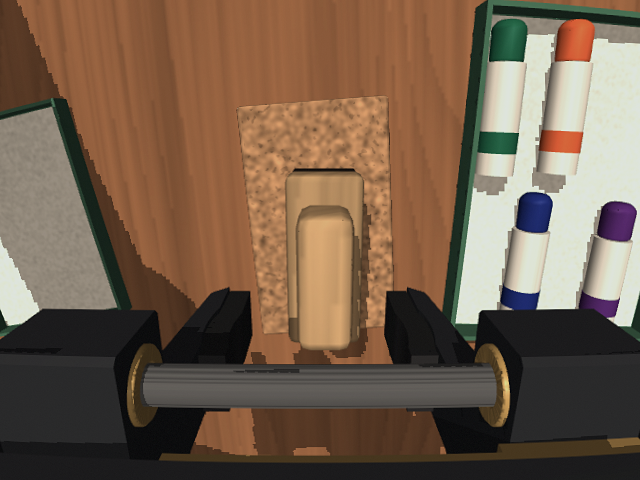

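Request:
{"name": "step_arm", "arguments": {"series": [[[0,0,0,0,0,-3,0.43],[0,0,0,0,0,-5,0.43],[0,0,0,0,0,-6.3,0.43],[0,0,0,0,0,-6.3,0.43],[0,0,0,0,0,-6.3,0.9],[0,0,0,0,0,-6.3,0.9],[0,0,0,0,0,-6.3,0.9],[0,0,0,0,0,-6.3,0.9],[0,0,0,0,0,-6.3,0.9],[0,0,0,0,0,-6.3,0.9]]], "force": 45}}

```text
time: 32.17
position: [401.8, -336.4, 74.7]
tcp_rot: [3.139, 0.001, 1.529]
contact_force: [-1.2, 2.0, 6.9]
gripper_width: 25.8
gripper_force: 44.9
```

Request:
{"name": "step_arm", "arguments": {"series": [[[0,0,0,0,0,3,0.9],[0,0,0,0,0,6,0.9],[0,0,0,0,0,9,0.9],[0,0,0,0,0,12,0.9],[0,0,0,0,0,12,0.9],[0,0,0,0,0,12,0.9]]]}}

```text
time: 32.67
position: [401.8, -336.8, 195.0]
tcp_rot: [3.138, 0.003, 1.529]
contact_force: [-0.5, 0.4, -3.6]
gripper_width: 25.6
gripper_force: 44.9
```

Request:
{"name": "step_arm", "arguments": {"series": [[[0,0,0.1,0.9,3.5,0,0.9],[0,0,0.2,1.8,7,0,0.9],[0,0,0.3,2.7,10.5,0,0.9],[0,0,0.4,3.6,14,0,0.9],[0,0,0.5,4.5,17.5,0,0.9],[0,0,0.6,5.4,21,0,0.9],[0,0,0.7,6.3,24.5,0,0.9],[0,0,0.8,7.2,28,0,0.9],[0,0,0.9,8.1,31.5,0,0.9],[0,0,1.0,9,35,0,0.9]]]}}

```text
time: 33.5
position: [489.0, 15.9, 190.2]
tcp_rot: [-3.139, -0.004, 2.534]
contact_force: [-0.0, -0.5, -2.0]
gripper_width: 25.8
gripper_force: 44.9
```

Request:
{"name": "step_arm", "arguments": {"series": [[[0,0,0.1,1,3.5,0,0.9],[0,0,0.2,2,7,0,0.9],[0,0,0.3,3,10.5,0,0.9],[0,0,0.4,4,14,0,0.9],[0,0,0.5,5,17.5,0,0.9],[0,0,0.6,6,21,0,0.9],[0,0,0.625,7.2,24.5,0,0.9],[0,0,0.625,8.4,28.6,0,0.9],[0,0,0.625,8.4,28.6,0,0.9],[0,0,0.625,8.4,28.6,0,0.9]]]}}

```text
time: 34.33
position: [573.4, 301.6, 189.3]
tcp_rot: [-3.139, -0.005, -3.126]
contact_force: [-0.6, -0.0, -2.4]
gripper_width: 26.1
gripper_force: 44.9
```

Request:
{"name": "step_arm", "arguments": {"series": [[[0,0,0,0,0,-1.5,0.9],[0,0,0,0,0,-3,0.9],[0,0,0,0,0,-3,0.9],[0,0,0,0,0,-3,0.9],[0,0,0,0,0,-3,0.9]]]}}

```text
time: 34.75
position: [574.4, 299.1, 162.7]
tcp_rot: [-3.141, -0.001, -3.13]
contact_force: [0.4, 0.8, -1.7]
gripper_width: 25.3
gripper_force: 44.9
```

Run:
```python
from h import *
o=get_obs();print(o["position"],o["tcp_rot"],o["contact_force"])
snap("wrist","w3")
cyl("t6",(430,620,50,260),88,105)
```

```text
[574.4089319  299.06988984 162.69056783] [-3.14082016e+00 -1.29687738e-03 -3.13034250e+00] [ 0.401487    0.80184377 -1.7068704 ]
[596.8 218.4] [21.6 26. ] 65.0 z 103.3 rgb [49. 72. 48.] sat rgb [ 47 113  67]
[586.8 150.8] [24.4 27.6] 80.6 z 103.5 rgb [138.5  49.   38. ] sat rgb [145  45  34]
[552.2 178.8] [29.7 23.8] 34.5 z 102.9 rgb [149.  79.  50.] sat rgb [149  67  37]
[518.8 205.8] [29.5 23.6] 23.6 z 103.5 rgb [244. 182.  43.] sat rgb [245 184  27]
```

View pics/w3.png

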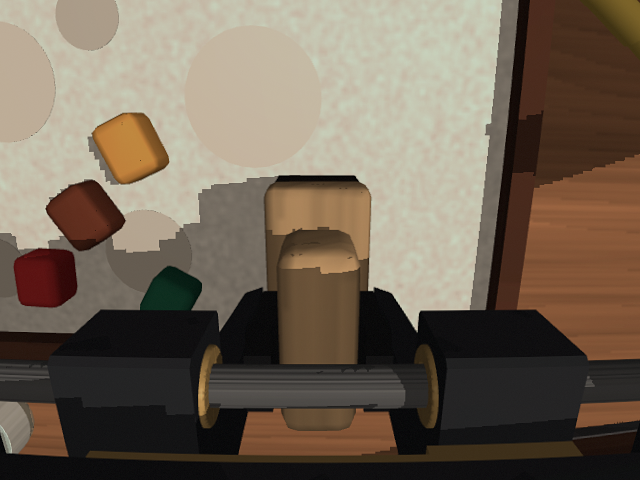

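Request:
{"name": "step_arm", "arguments": {"series": [[[0,0,0,0,0,-0.8,0.9],[0,0,0,0,0,-1.5,0.9],[0,0,0,0,0,-1.5,0.9],[0,0,0,0,0,-1.5,0.9]]]}}

```text
time: 35.18
position: [574.2, 299.8, 147.2]
tcp_rot: [-3.141, -0.002, -3.129]
contact_force: [0.2, -0.9, -1.6]
gripper_width: 25.5
gripper_force: 44.9
```

Request:
{"name": "step_arm", "arguments": {"series": [[[0,0,0,0,-1.2,0,0.9],[0,0,0,0,-2.4,0,0.9],[0,0,0,0,-3.6,0,0.9],[0,0,0,0,-4.8,0,0.9],[0,0,0,0,-6,0,0.9],[0,0,0,0,-7.2,0,0.9],[0,0,0,0.1,-8.4,0,0.9],[0,0,0,0.1,-9.6,0,0.9],[0,0,0,0.1,-10.8,0,0.9],[0,0,0,0.1,-12,0,0.9]]]}}

```text
time: 36.02
position: [576.0, 179.0, 148.4]
tcp_rot: [3.141, 0.0, -3.13]
contact_force: [0.1, 1.6, -1.0]
gripper_width: 25.7
gripper_force: 44.9
```

Run:
```python
from h import *
o=get_obs();print(o["position"],o["tcp_rot"],o["contact_force"])
snap("wrist","w4")
cyl("t7",(430,620,50,260),88,105)
```

```text
[576.00265401 179.02526161 148.38700118] [ 3.14131321e+00  3.93102937e-04 -3.12963276e+00] [ 0.09060207  1.57879368 -1.03564681]
[538.7 158.8] [14.5 29.5] 47.1 z 100.7 rgb [72.  66.5 51.5] sat rgb [172 145 111]
[516.1 202.1] [30.1 24.2] 8.5 z 102.0 rgb [245. 183.  36.] sat rgb [246 182  25]
```

View pics/w4.png

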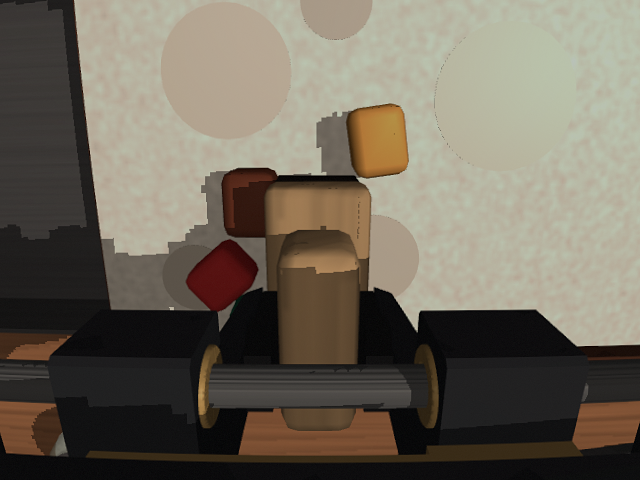

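Request:
{"name": "step_arm", "arguments": {"series": [[[0,0,0,-0.1,-1.2,0,0.9],[0,0,0,-0.2,-2.4,0,0.9],[0,0,0,-0.4,-3.6,0,0.9],[0,0,0,-0.6,-4.8,0,0.9],[0,0,0,-0.6,-6,0,0.9],[0,0,0,-0.6,-7.2,0,0.9],[0,0,0,-0.6,-8.4,0,0.9],[0,0,0,-0.6,-9.6,0,0.9],[0,0,0,-0.6,-10.8,0,0.9],[0,0,0,-0.6,-11.8,0,0.9]]]}}

```text
time: 36.95
position: [569.8, 60.6, 148.2]
tcp_rot: [-3.141, -0.0, -3.13]
contact_force: [0.8, -0.7, -0.7]
gripper_width: 25.4
gripper_force: 44.9
```

Request:
{"name": "step_arm", "arguments": {"series": [[[0,0,0,0,-0.4,0,0.9],[0,0,0,0,-0.4,0,0.9],[0,0,0,0,-0.4,2.5,0.9],[0,0,0,0,0,5,0.9],[0,0,0,-1,4,5,0.9],[0,0,0,-2,8,5,0.9],[0,0,0,-3,12,5,0.9],[0,0,0,-4,16,5,0.9],[0,0,0,-5,18,5,0.9],[0,0,0,-5,18,5,0.9]]]}}

```text
time: 37.78
position: [517.8, 246.8, 198.2]
tcp_rot: [3.139, -0.001, -3.125]
contact_force: [-0.6, -0.4, -1.8]
gripper_width: 25.8
gripper_force: 44.9
```

Run:
```python
from h import *
o=get_obs();print(o["position"],o["tcp_rot"],o["contact_force"])
cyl("t8",(430,620,45,245),88,105); print(); cyl("t8",(430,620,-80,60),10,48)
cv2.imwrite('pics/t8c.png',cv2.resize(cv2.imread('pics/t8.png')[140:300,130:370],None,fx=3,fy=3))
```

```text
[517.80488364 246.80822654 198.19761096] [ 3.13943715e+00 -1.01669591e-03 -3.12454421e+00] [-0.63731299 -0.35588174 -1.79166438]

[524.9 -72. ] [189.4  14.3] 0.6 z 48.0 rgb [59.  49.  36.5] sat rgb [140  96  33]
[600.8  35.8] [23.7 25.7] 89.4 z 32.1 rgb [45. 66. 43.] sat rgb [46 74 50]
[552.6  34.2] [24.2 55.2] 86.3 z 37.1 rgb [89. 46. 33.] sat rgb [143  38  30]
```

View pics/t8c.png

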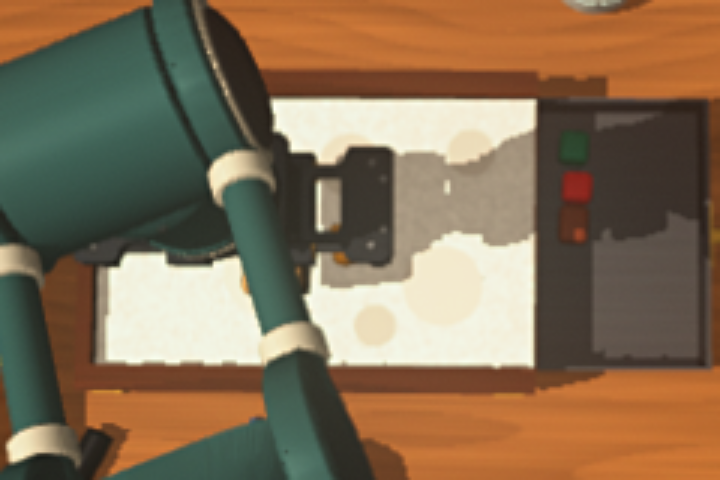

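Request:
{"name": "step_arm", "arguments": {"series": [[[0,0,0,-0.4,1.4,0,0.9],[0,0,0,-0.4,1.4,0,0.9],[0,0,0,-0.4,1.4,-2.5,0.9],[0,0,0,-0.4,1.4,-5,0.9],[0,0,0,-0.4,1.4,-5,0.9],[0,0,0,-0.4,1.4,-5,0.9]]]}}

```text
time: 38.38
position: [515.6, 254.6, 147.3]
tcp_rot: [-3.14, -0.002, -3.131]
contact_force: [-0.9, 0.3, -1.4]
gripper_width: 25.7
gripper_force: 45.0
```

Request:
{"name": "step_arm", "arguments": {"series": [[[0,0,0,0,-1.2,0,0.9],[0,0,0,0,-2.4,0,0.9],[0,0,0,0,-3.6,0,0.9],[0,0,0,0,-4.8,0,0.9],[0,0,0,0,-6,0,0.9],[0,0,0,0,-7.2,0,0.9],[0,0,0,0,-8.4,0,0.9],[0,0,0,0,-9.6,0,0.9],[0,0,0,0,-10.8,0,0.9]]]}}

```text
time: 39.13
position: [515.8, 146.9, 148.3]
tcp_rot: [3.142, 0.0, -3.13]
contact_force: [0.2, 0.8, -1.9]
gripper_width: 25.4
gripper_force: 45.0
```

Request:
{"name": "step_arm", "arguments": {"series": [[[0,0,0,0,-1.2,0,0.9],[0,0,0,0,-2.4,0,0.9],[0,0,0,0,-3.6,0,0.9],[0,0,0,0,-4.8,0,0.9],[0,0,0,0,-6,0,0.9],[0,0,0,0,-7.2,0,0.9],[0,0,0,0,-8.2,0,0.9],[0,0,0,0,-8.8,0,0.9],[0,0,0,0,-8.8,0,0.9],[0,0,0,0,-8.8,4,0.9]]]}}

```text
time: 39.97
position: [509.9, 59.4, 180.5]
tcp_rot: [-3.141, -0.016, -3.131]
contact_force: [-0.4, 0.5, -3.3]
gripper_width: 25.2
gripper_force: 45.0
```

Run:
```python
from h import *
o=get_obs();print(o["position"],o["tcp_rot"],o["contact_force"])
C,im,d=snap("wrist","w5")
K=C
v,u=np.nonzero(d>0); X=pts(C,np.c_[u,v],d[v,u]); c=im[v,u].astype(int)
k=(c[:,0]>140)&(c[:,2]<80)&(c[:,0]-c[:,2]>110)&(X[:,2]<105)&(abs(X[:,0]-520)<110)&(X[:,1]<400)
print(k.sum(),np.median(X[k],0) if k.any() else 0)
cyl("t9",(430,620,45,390),88,105); print(); cyl("t9",(430,620,-60,60),10,48)
```

```text
[509.90349917  59.39976629 180.47535068] [-3.14104349 -0.01592682 -3.13055144] [-0.36193777  0.51861345 -3.33701776]
0 0

[496.3  22.2] [24.3 15.6] 79.4 z 38.1 rgb [233. 151.  27.] sat rgb [253 181  23]
```

View pics/w5.png

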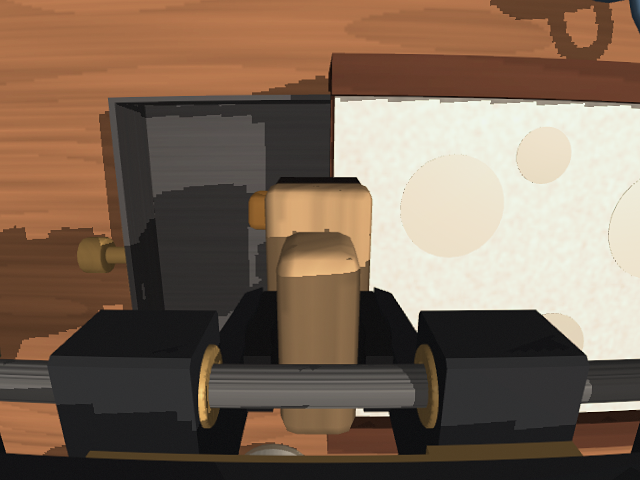

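Request:
{"name": "step_arm", "arguments": {"series": [[[0,0,-0.12,0,-2.8,1,0.9],[0,0,-0.24,0,-5.6,1,0.9],[0,0,-0.36,-1,-8.4,1,0.9],[0,0,-0.48,-2,-11.2,1,0.9],[0,0,-0.6,-3,-14,1,0.9],[0,0,-0.7,-4,-16.8,1,0.9],[0,0,-0.8,-5,-19.6,1,0.9],[0,0,-0.9,-6,-22.4,1,0.9],[0,0,-1.0,-7,-25.2,1,0.9],[0,0,-1.1,-8,-28,1,0.9]]]}}

```text
time: 40.95
position: [434.7, -220.3, 197.0]
tcp_rot: [-3.141, -0.002, 2.049]
contact_force: [1.4, 0.4, -2.0]
gripper_width: 25.3
gripper_force: 45.0
```

Request:
{"name": "step_arm", "arguments": {"series": [[[0,0,-0.12,-1,-2.8,0,0.9],[0,0,-0.24,-2,-5.6,0,0.9],[0,0,-0.36,-2.7,-8.4,0,0.9],[0,0,-0.48,-3.5,-11,0,0.9],[0,0,-0.525,-3.5,-11,0,0.9],[0,0,-0.525,-3.5,-11,-3,0.9],[0,0,-0.525,-3.5,-11,-6,0.9],[0,0,-0.525,-3.5,-11,-9,0.9],[0,0,-0.525,-3.5,-11,-9,0.9],[0,0,-0.525,-3.5,-11,-9,0.9]]]}}

```text
time: 41.78
position: [399.1, -327.8, 105.6]
tcp_rot: [-3.137, -0.004, 1.529]
contact_force: [0.8, -0.1, -1.7]
gripper_width: 25.6
gripper_force: 45.0
```

Request:
{"name": "step_arm", "arguments": {"series": [[[0,0,0,0,0,-1,0.9],[0,0,0,0,0,-2,0.9],[0,0,0,0,0,-2.8,0.9],[0,0,0,0,0,-3.2,0.9],[0,0,0,0,0,-3.4,0.9],[0,0,0,0,0,-3.4,0.9],[0,0,0,0,0,-3.4,0.9]]]}}

```text
time: 42.37
position: [401.1, -330.1, 74.5]
tcp_rot: [3.141, 0.0, 1.529]
contact_force: [0.1, -0.0, -1.6]
gripper_width: 25.7
gripper_force: 45.0
```

Request:
{"name": "step_arm", "arguments": {"series": [[[0,0,0,0,0,-0.05,0.9],[0,0,0,0,0,-0.1,0.9],[0,0,0,0,0,-0.1,0.9],[0,0,0,0,0,-0.1,0.9],[0,0,0,0,0,-0.1,0.9]]]}}

```text
time: 42.78
position: [401.2, -330.2, 73.8]
tcp_rot: [3.141, 0.001, 1.529]
contact_force: [-0.1, 0.9, 2.6]
gripper_width: 25.8
gripper_force: 45.0
```

Request:
{"name": "step_arm", "arguments": {"series": [[[0,0,0,0,0,0,0.6],[0,0,0,0,0,0,0.45],[0,0,0,0,0,0,0.43],[0,0,0,0,0,0,0.43],[0,0,0,0,0,3,0.43],[0,0,0,0,0,6,0.43],[0,0,0,0,0,10,0.43],[0,0,0,0,0,10,0.43]]]}}

```text
time: 43.45
position: [404.6, -333.2, 181.1]
tcp_rot: [3.132, 0.008, 1.529]
contact_force: [1.7, -0.7, 0.8]
gripper_width: 50.7
gripper_force: 0.0
```

Request:
{"name": "step_arm", "arguments": {"series": [[[0,0,0.05,2,3.5,0,0.43],[0,0,0.05,4,7,0,0.43],[0,0,0.05,6,10.5,0,0.43],[0,0,0.05,8,14,0,0.43],[0,0,0.05,10,17.5,0,0.43],[0,0,0.05,12.9,21,0,0.43],[0,0,0.05,12.9,23,0,0.43],[0,0,0.05,12.9,23,0,0.43],[0,0,0.05,12.9,23,0,0.43]]]}}

```text
time: 44.2
position: [530.0, -98.7, 172.9]
tcp_rot: [-3.141, 0.0, 1.582]
contact_force: [-0.7, -0.1, -0.6]
gripper_width: 50.4
gripper_force: 0.0
```

Run:
```python
from h import *
o=get_obs();print(o["position"],o["tcp_rot"])
C,im,d=snap("wrist","w6")
for r in place_of("wrist","tray_knob")[:1]: print(r["p"],at_z(C,[r["xy"]],30))
C,im,d=snap("top")
for r in place_of("top","tray_knob")[:1]: print(r["p"],at_z(C,[r["xy"]],30))
```

```text
[529.95841581 -98.72188301 172.88041765] [-3.14106602e+00  2.87543457e-04  1.58193992e+00]
0.93 [[532.49997091 -97.21174956  30.        ]]
0.66 [[530.91918054 -96.40039194  30.        ]]
```

View pics/w6.png

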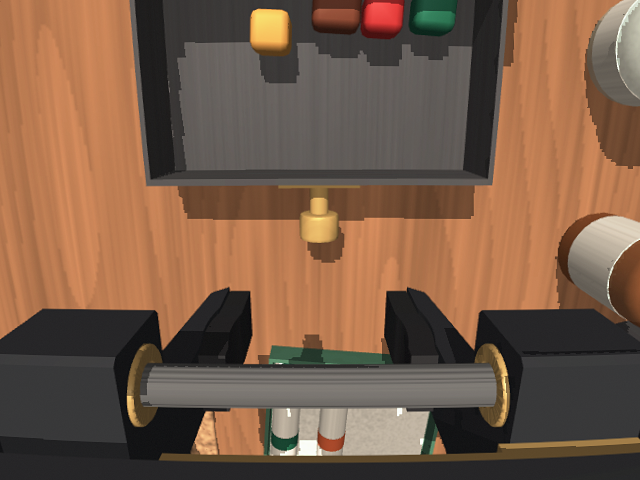

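Request:
{"name": "step_arm", "arguments": {"series": [[[0,0,0,0.1,-0.2,-4,0.43],[0,0,0,0.1,-0.2,-8,0.43],[0,0,0,0.1,-0.2,-12,0.43],[0,0,0,0.1,-0.2,-14.3,0.43],[0,0,0,0.1,-0.2,-14.3,0.43],[0,0,0,0.1,-0.2,-14.3,0.9],[0,0,0,0.1,-0.2,-14.3,0.9],[0,0,0,0.1,-0.2,-14.3,0.9],[0,0,0,0.1,-0.2,-14.3,0.9],[0,0,0,0.1,-0.2,-14.3,0.9]]], "force": 25}}

```text
time: 45.23
position: [532.3, -102.6, 32.6]
tcp_rot: [3.139, 0.002, 1.579]
contact_force: [-2.2, -2.2, 6.4]
gripper_width: 25.0
gripper_force: 25.0
```

Request:
{"name": "step_arm", "arguments": {"series": [[[0,0,0,0,0.5,0,0.9],[0,0,0,0,1.3,0,0.9],[0,0,0,0,2.2,0,0.9],[0,0,0,0,3.1,0,0.9],[0,0,0,-0.1,4,0,0.9],[0,0,0,-0.1,4.9,0,0.9],[0,0,0,-0.1,5.8,0,0.9],[0,0,0,-0.1,6.6,0,0.9],[0,0,0,-0.1,7.1,0,0.9],[0,0,0,-0.1,7.5,0,0.9]]]}}

```text
time: 46.07
position: [531.3, -28.6, 32.6]
tcp_rot: [3.139, 0.004, 1.581]
contact_force: [-3.5, -10.6, 9.0]
gripper_width: 25.2
gripper_force: 25.1
```

Request:
{"name": "step_arm", "arguments": {"series": [[[0,0,0,0,0.5,0,0.9],[0,0,0,0,1.1,0,0.9],[0,0,0,0,1.7,0,0.9],[0,0,0,0,2.3,0,0.9],[0,0,0,0,2.9,0,0.9],[0,0,0,0,3.4,0,0.9],[0,0,0,0,3.8,0,0.9],[0,0,0,0,4,0,0.9],[0,0,0,0,4,0,0.9]]]}}

```text
time: 46.82
position: [529.9, 10.5, 32.6]
tcp_rot: [-3.142, 0.005, 1.581]
contact_force: [-7.4, -13.6, 12.5]
gripper_width: 24.8
gripper_force: 25.0
```

Request:
{"name": "step_arm", "arguments": {"series": [[[0,0,0,-0.1,0.1,0.1,0.9],[0,0,0,-0.1,0.2,0.1,0.9],[0,0,0,-0.1,0.3,0.1,0.9],[0,0,0,-0.1,0.4,0.1,0.9],[0,0,0,-0.1,0.5,0.1,0.9],[0,0,0,-0.1,0.5,0.1,0.9]]]}}

```text
time: 47.32
position: [529.8, 17.1, 32.6]
tcp_rot: [3.14, 0.002, 1.58]
contact_force: [-2.5, -8.4, 5.6]
gripper_width: 25.0
gripper_force: 25.0
```

Run:
```python
from h import *
C,im,d=snap("wrist","w7")
v,u=np.nonzero(d>0); X=pts(C,np.c_[u,v],d[v,u])
# tray front wall top: z 44..54, in front of open edge
k=(X[:,2]>40)&(X[:,2]<56)&(X[:,1]>20)&(X[:,1]<70)&(abs(X[:,0]-526)<95)
print(k.sum(),np.percentile(X[k,1],[1,10,50,90,99]))
k=(X[:,2]>71)&(X[:,2]<79)&(abs(X[:,0]-526)<90)&(X[:,1]<200); print("edge",np.percentile(X[k,1],[0.5,2]))
C,im,d=snap("top","t10")
v,u=np.nonzero(d>0); X=pts(C,np.c_[u,v],d[v,u])
k=(X[:,2]>40)&(X[:,2]<56)&(X[:,1]>20)&(X[:,1]<70)&(abs(X[:,0]-526)<95)
print(k.sum(),np.percentile(X[k,1],[1,10,50,90,99]))
k=(X[:,2]>71)&(X[:,2]<79)&(abs(X[:,0]-526)<90)&(X[:,1]<200); print("edge",np.percentile(X[k,1],[0.5,2]))
```

```text
19013 [21.07456467 26.50901071 55.03880138 57.58661164 58.59195239]
edge [65.96431515 66.96124943]
9 [49.46309786 49.50633825 49.5868952  52.4750734  52.4768337 ]
edge [-639.14861206   83.64707583]
```

View pics/w7.png

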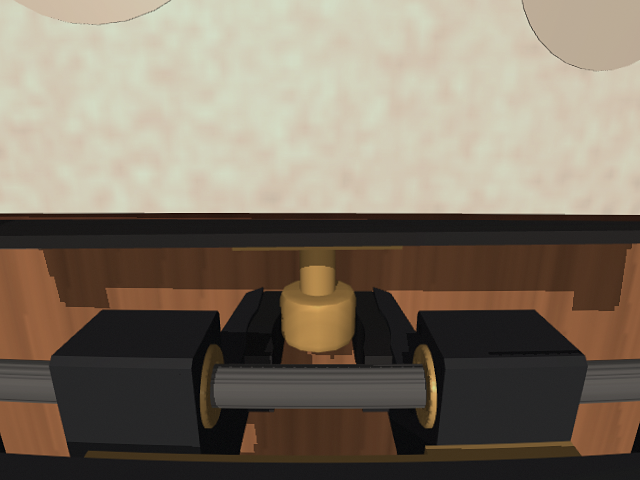

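Request:
{"name": "step_arm", "arguments": {"series": [[[0,0,0,0,0.1,0,0.9],[0,0,0,0,0.2,0,0.9],[0,0,0,0,0.2,0,0.9],[0,0,0,0,0.2,0,0.9]]]}}

```text
time: 47.75
position: [529.8, 17.3, 32.6]
tcp_rot: [3.14, 0.005, 1.581]
contact_force: [-2.4, -16.0, 6.1]
gripper_width: 25.1
gripper_force: 25.0
```

Request:
{"name": "step_arm", "arguments": {"series": [[[0,0,0,0,0.1,0,0.9],[0,0,0,0,0.2,0,0.9],[0,0,0,0,0.2,0,0.9],[0,0,0,0,0.2,0,0.9]]]}}

```text
time: 48.08
position: [529.7, 17.5, 32.6]
tcp_rot: [3.14, 0.008, 1.582]
contact_force: [-3.3, -24.2, 6.3]
gripper_width: 24.9
gripper_force: 25.0
```

Stalled with rising force: the tray is home. Back off the push, release, withdraw and check.

Request:
{"name": "step_arm", "arguments": {"series": [[[0,0,0,0,-0.3,0,0.9],[0,0,0,0,-0.3,0,0.9],[0,0,0,0,-0.3,0,0.6],[0,0,0,0,-0.3,0,0.43],[0,0,0,0,-0.3,0,0.43],[0,0,0,0,-0.3,4,0.43],[0,0,0,0,-0.3,8,0.43],[0,0,0,0,-0.3,12,0.43],[0,0,0,0,-0.3,16,0.43],[0,0,0,0,-0.3,16,0.43]]]}}

```text
time: 48.92
position: [534.6, 19.9, 200.8]
tcp_rot: [3.126, -0.0, 1.58]
contact_force: [2.0, 0.6, 0.7]
gripper_width: 50.1
gripper_force: 0.0
```

Request:
{"name": "step_arm", "arguments": {"series": [[[0,0,0,-1,-3,4,0.43],[0,0,0,-2,-6,8,0.43],[0,0,0,-3,-9,8,0.43],[0,0,0,-3,-9,8,0.43],[0,0,0,-3,-9,8,0.43]]]}}

```text
time: 49.33
position: [499.4, -72.0, 272.7]
tcp_rot: [3.138, 0.0, 1.576]
contact_force: [0.0, -0.4, 0.2]
gripper_width: 49.8
gripper_force: 0.0
```

Run:
```python
from h import *
C,im,d=snap("wrist","w8")
v,u=np.nonzero(d>0); X=pts(C,np.c_[u,v],d[v,u])
k=(X[:,2]>46)&(X[:,2]<53)&(X[:,1]>35)&(X[:,1]<66)&(abs(X[:,0]-526)<95)
print("tray front top",k.sum(),np.percentile(X[k,1],[1,5,10,50]))
k=(X[:,2]>72)&(X[:,2]<78)&(abs(X[:,0]-526)<90)&(X[:,1]<200)&(X[:,1]>40); print("edge",np.percentile(X[k,1],[0.5,2]))
for r in place_of("wrist","tray_knob")[:1]: print(r["p"],at_z(C,[r["xy"]],30))
C,im,d=snap("top","t11")
for r in cut_out("top","brush")[:1]:
    v,u=np.nonzero(r["pixels"]&(d>0)); X=pts(C,np.c_[u,v],d[v,u]); A=X[X[:,2]>75]; print("brush",cv2.minAreaRect(A[:,:2].astype(np.float32)),A[:,2].max())
```

```text
tray front top 1591 [51.22294937 51.7575261  52.1072932  54.6245741 ]
edge [65.65209848 66.29136247]
0.66 [[531.34988206  21.98826863  30.        ]]
brush ((404.3833923339844, -237.9022216796875), (250.3623504638672, 25.129981994628906), 88.0413818359375) 624.9508693596083
```

View pics/t11.png

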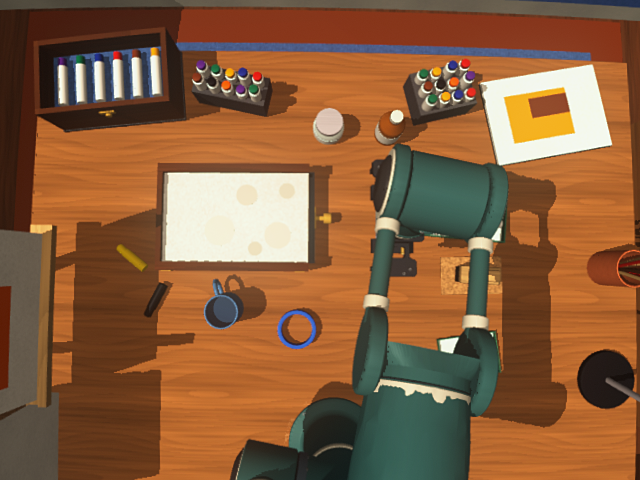

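```bash
python3 -c "
from h import *
print(get_obs()['time']); print(sign_off())"
```

```text
49.5333
the job is handed in; nothing more can be done
None
```

I handed the job in at about 49.5 s with all four sticks in the green tin and all four stubs swept into the tray. The tray was pushed home to within about 2 mm, and the brush was set down on its mat. The last top view showed the brush only partly because the arm was in the way, and `sign_off` gave no verdict.

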